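# Close the casting box and hold its end board for screwing

### The arm

A 6-joint arm with a two-finger parallel gripper is mounted at the origin on the work surface. World frame = base frame: x ahead of the robot, y to its left, z up, the work surface at z = 0. Lengths are in m, angles in rad, forces in N, time in s.
With the tool pointing down it reaches from about 0.3 to 0.85 m from the base axis. Payload 4.2 kg.
Tool frame: the origin (TCP) lies on the front face of the gripper's body, between the roots of the fingers; the fingertips stand 78 mm ahead of it and the grasp point (between the pads) lies 60 mm ahead of it; z points along the fingers, y is the direction in which the jaws open and shut (so a half turn about z gives the same grasp; the last joint's range is limited). The gripper opens to 91 mm and grips with 3 to 60 N. Pads are 32 mm wide; open, the fingers measure 118 mm over their backs; the gripper's body (76 mm by 178 mm) begins 60 mm behind the grasp point.
Start: joints at [1.116, 0.32, 1.565, -0, 1.257, -0.02], TCP at [0.242, 0.522, 0.292] pointing down, gripper open.
Joint ranges: [-3.11, 3.11], [-0.84, 2.01], [0.21, 2.61], [-1.34, 4.49], [0.05, 2.63], [-2.56, 2.56]. Speed limits (rad/s): [2.57, 2.57, 3.14, 3.14, 3.14, 3.14].

### API

Orientations are given as a rotation vector (axis times angle).
In Python, from plant import arm gives the robot as it stands.
- The arm moves only by the shell command python3 -m inch 'ROWS'. ROWS is a JSON object of lists of equal length, an entry for each row: "travel": the shift along the tool's x, y, z in mm, a list of three; "angular": the turn, a rotation vector about the tool's x, y, z in rad, a list of three; "gripper": the closure in counts, from 0 (fully open) to 255 (shut). A call has exactly 10 rows; each row is the pose to reach, as a shift and turn from the pose measured when the call began, along the tool's axes at that moment; what a row does not reach only later rows make up. A row lasts 1/12 s, in which the tool goes at most 41.7 mm and 7.16 degrees, less where a joint would pass 70% of its speed; a pose out of reach is approached as far as the arm can. A call with a gripper value outside its range is refused whole. The fingers move at their own pace and stop on an object; the grip force is fixed at half the most. Time passes only in rows, so rows that repeat a pose let the fingers close, or fill a call up. It gives the time, the measured TCP pose, the force and the opening at its end, in the units of the state.
- arm.get_obs(): the state, without advancing time (a new reading comes with each control period).
- arm.grab_frame(name): name is "scene" or "top"; returns a dict with "frame" (400x640x3 uint8, red, green, blue), "fx", "fy", "cx", "cy" (pixels), "cam_to_world" (4x4, takes a point from camera to world coordinates). Camera axes: x right, y down, z forward; pixel columns grow to the right and rows downward; lengths in m; the calibration is good to about 2 mm. A picture is of the moment at which its call begins. There is no depth.
- arm.close_job(): hands the job in, once; it reports no verdict.
The state is a dict: "time_s": time; "joint_pos": joint angles; "qd": joint speeds; "tau": joint torques, N m; "tcp_pos": TCP position; "tcp_rot": TCP orientation; "contact_force": force on the tool from outside, world axes, zero at the start; "torque": the same for the moment, N m; "grip_width": finger opening in m.
Only numpy, scipy, OpenCV 4.12 (cv2) and the standard library are available. Lean on these libraries where they do the work, as an engineer would, in place of code of your own. Each camera call takes 0.05 s, during which the arm holds its last target. There are 200 camera calls.

### The job

Close up the plywood casting box: push its hinged long side shut until it has snapped home on its ball catch, then fetch the loose end board and stand it on the baseboard square across the box's open end, its two ends flush with the outer faces of the long sides. Press it tight against the ends of both long sides with a steady push of about 14 newtons (at least 8, at most 20) for my screws to go in, keep it so for at least three seconds, and finish while still holding it; do not let go. Do not touch the clay horn in the box, and leave the other things on the bench where they are.

Things in the scene. Friction and masses are not known exactly. Their poses are not given: they have to be found in the camera images.
- casting_box: White baseboard 300 x 240 x 18 mm screwed to the bench, carrying the box of bare plywood walls, 18 mm thick. Origin: centre of its underside, on the bench. x: along the box from the open end (-x, towards the robot) to the closed end; y: towards the hinged side; z up. The baseboard reaches 50 mm out in front of the long sides' ends.
- seat (a point): Point on the top of the baseboard (18 mm above the bench) where the middle of the end board's underside belongs when it stands tight against both side ends: x = -109 mm, y = 0 in the casting_box frame; axes as the casting_box.
- box_walls: All standing walls: closed end, fixed and hinged long sides; tops 118 mm above the bench. Origin: middle of the baseboard's top; axes as casting_box; does not move. The long sides run from x = -100 mm (the ends that the end board is pressed against) to +100 mm; outer faces at y = -88 and, shut, +88 mm, inner at -70 and +70. Fixed side and closed end have 18 mm foot battens outside.
- fixed_side: The fixed long side, plywood 200 x 18 x 100 mm, at -y of the casting_box. Origin: centre of its underside.
- hinged_side: Hinged long side, plywood 199 x 18 x 98 mm, 0.24 kg, bottom 1.5 mm above the baseboard. Origin: on the vertical hinge axis, at the height of the baseboard's top; the axis is at x = 100, y = 92 mm of casting_box. The board runs 200 mm from the origin along its own -x; its outer face is 4 mm, its inner face 22 mm to the -y side of the origin.
- free_end (a point): Top-to-bottom middle of the outer face of the hinged side at its free end, 200 mm from the hinge axis, 68 mm above the bench. Push on the outer face near here, square to it.
- side_hinge (a joint): Opening angle of the hinged side, rad: 0 shut (hard stop), growing as the free end swings out to +y of casting_box. It stays where it is left. A sprung ball in the baseboard, 170 mm from the hinge, resists with up to 7 N at about 0.17 rad; the side then rides over it with little force until about 0.03 rad, where the ball rises behind the outer face and keeps it at 0.
- end_board: Loose plywood board 176 mm long, 100 mm high, 18 mm thick, 0.18 to 0.29 kg, standing on its long edge on the bench. Origin: centre of its underside; x through its thickness, y along its length, z up. Alike from both faces; two 5 mm screw holes near each end. Can be pinched across its thickness from above, fingertips 20 to 45 mm below its top edge.
- horn: Grey clay horn being moulded, stuck to the baseboard in the closed half of the box. It lies between x = -35 mm and +75 mm in the casting_box frame and up to 110 mm above the bench. Origin: on the baseboard's top at the middle of the baseboard.
- canister: White plastic canister with a red cap, 90 mm across, 190 mm tall, standing; bystander. Origin: centre of its underside.
- drill: Blue cordless drill standing on its battery, 180 mm long, 216 mm tall; bystander. Origin: centre of its underside.
- screw_tin: Open steel tin of brass screws, 80 mm across, 55 mm tall; bystander. Origin: centre of its underside.
- mixing_cup: White mixing cup with a wooden stick in it, 86 mm across, 85 mm tall (stick 150 mm); bystander. Origin: centre of its underside.
Things that resemble listed ones, but are neither listed nor needed, are in the scene too. Of the things shaped like the end_board, the plywood one is meant.

How it is judged:
On the way, in this order (a step that is already met when the one before it is completed fails the run):
1. the hinged side is shut and seated on its catch (value of joint side_hinge below 0.015 rad and velocity of joint side_hinge between -0.02 and 0.02 rad/s), for 0.3 s.
2. the end board is pressed steadily, for 2 s, against both side ends (contact force between end_board and box_walls between 8 and 20 N and contact force between end_board and fixed_side above 1.5 N and contact force between end_board and hinged_side above 1.5 N and value of joint side_hinge below 0.02 rad and x of end_board in the frame of seat between -0.004 and 0.004 m and y of end_board in the frame of seat between -0.005 and 0.005 m and z of end_board in the frame of seat between -0.003 and 0.003 m and angle between end_board's own z axis and vertical below 0.035 rad and linear speed of end_board below 0.005 m/s), for 2 s.
At the end, for the whole second after the job is handed in: Hinged side shut on its catch (under 0.02 rad); end board at rest, upright (2 deg), at the seat within 4 mm in x, 5 mm in y, 3 mm in height; pressed on the walls with 8 to 20 N in all, at least 1.5 N on each long side, through the last second; still held (all of step 2); the arm keeps its last pose, push and grip.
It fails at once if the clay horn is touched (contact force between horn and anything else above 0.5 N).
It fails at once if a bystander is disturbed (distance of any of canister, drill, screw_tin, mixing_cup from where it was at the start of the episode above 0.03 m).
It also fails if it takes over 59 s, if anything falls off the work surface, if the arm or the gripper's body presses on something with over 40 N, if the wrist force passes 120 N, or if a joint passes its speed limit or range.

## Working session

There is one attempt and no reset: what is moved stays moved. The work goes in short steps, Python scripts to look and compute and a shell command to move; the robot and the scene stay as the last step left them, time stands still between calls to the robot, and variables do not carry over. Pictures are saved under pics/ and viewed, about 8 in all and at most 12, crops included, and the job is handed in when it is done.

```bash
ls; mkdir -p pics
python3 - <<'E'
from plant import arm
import cv2,numpy as np
o=arm.get_obs(); print(o)
for n in("scene","top"):
    f=arm.grab_frame(n); cv2.imwrite(f"pics/{n}0.png",f["frame"][:,:,::-1]); print(n,f["fx"],f["fy"],f["cx"],f["cy"],np.round(f["cam_to_world"],4).tolist())
E
```

```text
pics
{'time_s': 0.0, 'joint_pos': array([ 1.11595595e+00,  3.20289011e-01,  1.56569807e+00, -3.24623479e-05,
        1.25737988e+00, -2.00110012e-02]), 'qd': array([-0.00015658,  0.00036732,  0.00014081, -0.00173594,  0.00031272,
        0.00127912]), 'tau': array([-3.61851289e-04, -4.12464094e+01, -2.31972921e+01,  7.27709010e-02,
        4.57828317e-02, -1.47779515e-04]), 'tcp_pos': array([0.24207019, 0.52115043, 0.29141442]), 'tcp_rot': array([-6.77560870e-01, -3.06725852e+00,  2.71996167e-03]), 'contact_force': array([ 0.1330796 , -0.26218123, -0.90855145]), 'torque': array([-0.02546581, -0.01132449,  0.01486738]), 'grip_width': 0.09125860293707362}
scene 389.4898325862682 389.4898325862682 314.87990235593065 199.91328838190185 [[0.2268, 0.6423, -0.7321, 1.536], [0.9739, -0.1511, 0.1692, -0.2581], [-0.0019, -0.7514, -0.6598, 0.9419], [0.0, 0.0, 0.0, 1.0]]
top 458.4628089848833 458.4628089848833 319.55377741093884 203.6280563466352 [[-0.0088, -0.9812, 0.1929, 0.2552], [-1.0, 0.0084, -0.0027, -0.0118], [0.0011, -0.1929, -0.9812, 1.62], [0.0, 0.0, 0.0, 1.0]]
```

View pics/top0.png

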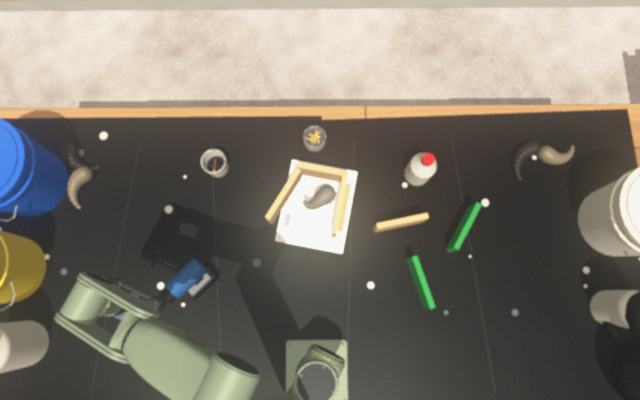

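View pics/scene0.png

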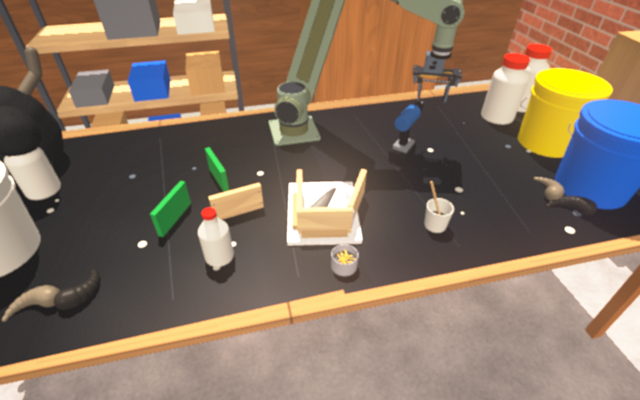

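The top view shows the box at about (318,205), with its hinged side open to the left, (268,218) to (298,170). Three things look like the end board: plywood at (401,222), green at (464,226) and green at (421,281). I choose the plywood one by description and check it in a close crop.

```bash
python3 - <<'E'
import cv2
a=cv2.imread("pics/top0.png")
cv2.imwrite("pics/c1.png",cv2.resize(a[140:270,250:450],None,fx=4,fy=4,interpolation=cv2.INTER_CUBIC))
E
cat > h.py <<'E'
import numpy as np
K={"top":(458.46,319.554,203.628,[[-0.0088,-0.9812,0.1929,0.2552],[-1.0,0.0084,-0.0027,-0.0118],[0.0011,-0.1929,-0.9812,1.62]]),
"scene":(389.49,314.88,199.913,[[0.2268,0.6423,-0.7321,1.536],[0.9739,-0.1511,0.1692,-0.2581],[-0.0019,-0.7514,-0.6598,0.9419]])}
def px(n,u,v,z):
    f,cx,cy,M=K[n];M=np.array(M);d=M[:,:3]@[(u-cx)/f,(v-cy)/f,1];t=M[:,3]
    return (t+d*(z-t[2])/d[2])[:2]
def proj(n,p):
    f,cx,cy,M=K[n];M=np.array(M);c=np.linalg.inv(M[:,:3])@(np.array(p)-M[:,3])
    return np.array([cx+f*c[0]/c[2],cy+f*c[1]/c[2]])
E
```

```text
(no output)
```

View pics/c1.png

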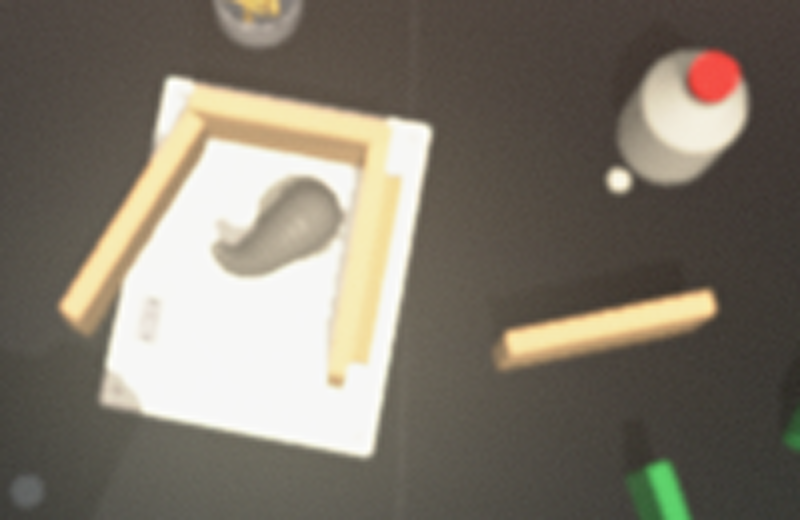

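Run:
```python
import numpy as np,cv2
from h import *
def P(U,V,z): return px("top",250+U/4-.375,140+V/4-.375,z)
def fit(obj,w):
    obj=np.array(obj);w=np.array(w);a=obj-obj.mean(0);b=w-w.mean(0)
    th=np.arctan2((a[:,0]*b[:,1]-a[:,1]*b[:,0]).sum(),(a*b).sum());R=np.array([[np.cos(th),-np.sin(th)],[np.sin(th),np.cos(th)]])
    t=w.mean(0)-R@obj.mean(0); return th,t,np.round(w-(obj@R.T+t),4)
obj=[(.15,.12),(.15,-.12),(-.15,-.12),(-.15,.12)]
th,t,r=fit(obj,[P(*c,.018) for c in[(167,76),(432,123),(372,458),(99,403)]]); print("box",th,t,r.tolist())
R=np.array([[np.cos(th),-np.sin(th)],[np.sin(th),np.cos(th)]])
w=[P(*c,.118) for c in[(190,86),(390,123),(330,377),(345,383)]]
print("walls top in box", [np.round(R.T@(x-t),4).tolist() for x in w])
w=[P(*c,.116) for c in[(60,308),(83,320),(190,110),(207,120)]]
print("hinged in box", [np.round(R.T@(x-t),4).tolist() for x in w])
print("seat",t+R@[-.109,0])
w=[P(*c,.1) for c in[(504,333),(510,356),(712,289),(718,312)]]
print("board",np.mean(w,0),np.round(w,4).tolist(), [np.linalg.norm(w[0]-w[2]),np.linalg.norm(w[0]-w[1])])
d=w[0]+w[1]-w[2]-w[3]; print("long dir angle",np.arctan2(d[1],d[0]))
# canister, others
for n,uv in dict(canister=(421,172),tin=(314,138),cup=(214,163),drill=(190,280)).items(): print(n,px("top",*uv,.05))
# board/box in scene for check
b=np.mean(w,0)
print("scene board ctr top",proj("scene",[*b,.1]),"box corners scene",[proj("scene",[*(t+R@c),.018]).round(1).tolist() for c in obj])
```

```text
box -0.1967066326506163 [ 0.56481269 -0.00548036] [[0.0022, 0.0018], [0.0029, -0.0024], [-0.0042, -0.0012], [-0.0009, 0.0018]]
walls top in box [[0.1184, 0.0894], [0.1182, -0.0834], [-0.1041, -0.0727], [-0.1067, -0.0858]]
hinged in box [[-0.089, 0.1582], [-0.0953, 0.1373], [0.0983, 0.0855], [0.0923, 0.0696]]
seat [0.45791469 0.01582266]
board [ 0.49484968 -0.29361977] [[0.4867, -0.2033], [0.4672, -0.2077], [0.5226, -0.3797], [0.5029, -0.3837]] [np.float64(0.179991624805326), np.float64(0.019960442878187924)]
long dir angle 1.7714847951626904
canister [ 0.67484597 -0.3761382 ]
tin [0.80421306 0.00172021]
cup [0.71410514 0.35742237]
drill [0.30466264 0.42387195]
scene board ctr top [234.96664768 190.78314617] box corners scene [[362.2, 239.8], [287.5, 241.7], [289.2, 183.0], [352.5, 181.6]]
```

```bash
cat >> h.py <<'E'
from scipy.spatial.transform import Rotation as Ro
TH=-0.197; T=np.array([.5648,-.0055]); RB=np.array([[np.cos(TH),-np.sin(TH)],[np.sin(TH),np.cos(TH)]])
def b2w(x,y): return T+RB@[x,y]
def w2b(p): return RB.T@(np.array(p)[:2]-T)
def tgt(yawdeg_y):  # tool down, tool y at world angle
    a=np.radians(yawdeg_y); y=np.array([np.cos(a),np.sin(a),0]); z=np.array([0,0,-1.]); return Ro.from_matrix(np.c_[np.cross(y,z),y,z])
def go(p,yaw,o=None):
    if o is None:
        from plant import arm; o=arm.get_obs()
    R=Ro.from_rotvec(o["tcp_rot"]); 
    print("travel",np.round(R.inv().apply(np.array(p)-o["tcp_pos"])*1000,1).tolist(),"ang",np.round((R.inv()*tgt(yaw)).as_rotvec(),3).tolist(),"t",round(o["time_s"],2))
E
python3 - <<'E'
from h import *
print("drill",px("scene",403,147,.02),px("top",205,290,.02))
yaw=90+np.degrees(TH)
H=np.array([.1,.092])
for th in (.36,0):
    n=np.array([np.sin(th),np.cos(th)]); f=H+.172*np.array([-np.cos(th),np.sin(th)])-.004*n
    for c in (.05,.02): 
        p=b2w(*(f+n*c)); print(th,c,p)
        go([*p,.138],yaw)
from plant import arm
o=arm.get_obs(); p=o["tcp_pos"].copy(); p[2]=.37; go(p,yaw)
E
```

```text
drill [0.26741578 0.41920926] [0.27130465 0.37923235]
0.36 0.05 [0.55918903 0.19512102]
travel [-425.0, -162.0, 153.8] ang [-0.001, -0.0, -0.238] t 0.1
0.36 0.02 [0.54332977 0.16965568]
travel [-421.3, -191.7, 153.8] ang [-0.001, -0.0, -0.238] t 0.1
0 0.05 [0.52120311 0.14392326]
travel [-412.1, -224.4, 153.8] ang [-0.001, -0.0, -0.238] t 0.1
0 0.02 [0.51533126 0.11450352]
travel [-419.2, -253.5, 153.9] ang [-0.001, -0.0, -0.238] t 0.1
travel [0.0, -0.1, -78.5] ang [-0.001, -0.0, -0.238] t 0.1
```

```bash
python3 -m inch '{"travel":[[0,0,-40],[0,0,-80],[-40,-15,-80],[-80,-30,-80],[-120,-45,-80],[-160,-60,-80],[-200,-75,-80],[-240,-90,-80],[-280,-106,-80],[-320,-122,-80]],"angular":[[0,0,0],[0,0,-0.05],[0,0,-0.1],[0,0,-0.15],[0,0,-0.2],[0,0,-0.238],[0,0,-0.238],[0,0,-0.238],[0,0,-0.238],[0,0,-0.238]],"gripper":[255,255,255,255,255,255,255,255,255,255]}'
python3 -c "
from h import *
go([.559,.195,.138],90+np.degrees(TH))"
```

```text
time_s: 0.93
tcp_pos: [0.4756, 0.2808, 0.3714]
tcp_rot: [-0.308, -3.125, 0.003]
contact_force: [0.9, 0.6, -1.2]
grip_width: 0.0275
travel [-98.8, -67.4, 233.4] ang [-0.002, -0.001, 0.0] t 0.93
```

```bash
python3 -m inch '{"travel":[[-35,-22,0],[-70,-45,20],[-99,-67,50],[-99,-67,90],[-99,-67,130],[-99,-67,165],[-99,-67,195],[-99,-67,220],[-99,-67,233],[-99,-67,233]],"angular":[[0,0,0],[0,0,0],[0,0,0],[0,0,0],[0,0,0],[0,0,0],[0,0,0],[0,0,0],[0,0,0],[0,0,0]],"gripper":[255,255,255,255,255,255,255,255,255,255]}'
python3 - <<'E'
from h import *
from plant import arm
import cv2
f=arm.grab_frame("scene")["frame"][:,:,::-1]
cv2.imwrite("pics/s2.png",cv2.resize(f[130:270,250:450],None,fx=4,fy=4,interpolation=cv2.INTER_CUBIC))
go([.5153,.1145,.138],90+np.degrees(TH))
E
```

```text
time_s: 1.77
tcp_pos: [0.5571, 0.1945, 0.1344]
tcp_rot: [-0.308, -3.118, 0.008]
contact_force: [-0.1, 0.0, 1.3]
grip_width: 0.0005
travel [26.5, -87.4, -1.0] ang [-0.004, -0.005, 0.0] t 1.82
```

View pics/s2.png

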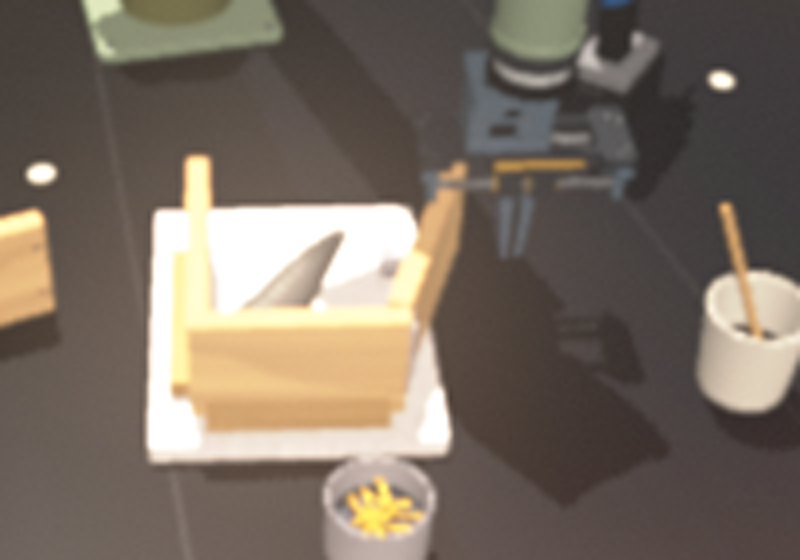

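```bash
python3 -m inch '{"travel":[[3,-9,-1],[6,-18,-1],[8,-25,-1],[10,-31,-1],[12,-37,-1],[14,-43,-1],[16,-49,-1],[18,-55,-1],[20,-61,-1],[21,-66,-1]],"angular":[[0,0,0],[0,0,0],[0,0,0],[0,0,0],[0,0,0],[0,0,0],[0,0,0],[0,0,0],[0,0,0],[0,0,0]],"gripper":[255,255,255,255,255,255,255,255,255,255]}'
python3 - <<'E'
from h import *
from plant import arm
print(w2b(arm.get_obs()["tcp_pos"]))
E
```

```text
time_s: 2.65
tcp_pos: [0.5254, 0.135, 0.1383]
tcp_rot: [-0.311, -3.123, 0.0]
contact_force: [3.1, 11.5, -1.8]
grip_width: 0.0007
[-0.06612275  0.13002792]
```

```bash
python3 -m inch '{"travel":[[0,-4,0],[0,-8,0],[0,-12,0],[0,-15,0],[0,-18,0],[0,-21,0],[0,-24,0],[0,-26,0],[0,-28,0],[0,-28,0]],"angular":[[0,0,0],[0,0,0],[0,0,0],[0,0,0],[0,0,0],[0,0,0],[0,0,0],[0,0,0],[0,0,0],[0,0,0]],"gripper":[255,255,255,255,255,255,255,255,255,255]}'
python3 - <<'E'
from h import *
from plant import arm
print(w2b(arm.get_obs()["tcp_pos"]))
E
```

```text
time_s: 3.48
tcp_pos: [0.5198, 0.108, 0.1382]
tcp_rot: [-0.313, -3.123, -0.003]
contact_force: [-0.5, 5.1, -0.7]
grip_width: 0.0001
[-0.06633595  0.10253842]
```

```bash
python3 -m inch '{"travel":[[0,-1,0],[0,-2,0],[0,-3,0],[0,-4,0],[0,-5,0],[0,-6,0],[0,-6,0],[0,-6,0],[0,-6,0],[0,-6,0]],"angular":[[0,0,0],[0,0,0],[0,0,0],[0,0,0],[0,0,0],[0,0,0],[0,0,0],[0,0,0],[0,0,0],[0,0,0]],"gripper":[255,255,255,255,255,255,255,255,255,255]}'
python3 - <<'E'
from h import *
from plant import arm
print(w2b(arm.get_obs()["tcp_pos"]))
E
```

```text
time_s: 4.32
tcp_pos: [0.5197, 0.1072, 0.1384]
tcp_rot: [-0.319, -3.124, -0.019]
contact_force: [1.1, 23.9, -2.7]
grip_width: 0.0006
[-0.06624124  0.10169386]
```

```bash
python3 -m inch '{"travel":[[0,8,0],[0,20,0],[0,30,-20],[0,30,-60],[0,30,-100],[0,30,-140],[0,30,-160],[0,0,-160],[0,-40,-160],[0,-80,-160]],"angular":[[0,0,0],[0,0,0],[0,0,0],[0,0,0.1],[0,0,0.2],[0,0,0.3],[0,0,0.4],[0,0,0.5],[0,0,0.6],[0,0,0.7]],"gripper":[255,255,255,255,255,255,255,120,120,120]}'
python3 - <<'E'
from h import *
go([.495,-.2936,.25],11.5)
E
```

```text
time_s: 5.15
tcp_pos: [0.5034, 0.026, 0.298]
tcp_rot: [-1.373, -2.822, -0.017]
contact_force: [1.6, -0.6, -0.1]
grip_width: 0.0171
travel [-246.7, -204.2, 44.4] ang [0.006, -0.01, 0.464] t 5.15
```

```bash
python3 -m inch '{"travel":[[-31,-25,0],[-62,-51,0],[-93,-77,0],[-124,-102,0],[-155,-128,0],[-186,-153,0],[-217,-179,0],[-247,-204,20],[-247,-204,44],[-247,-204,44]],"angular":[[0,0,0.06],[0,0,0.12],[0,0,0.18],[0,0,0.24],[0,0,0.3],[0,0,0.36],[0,0,0.42],[0,0,0.464],[0,0,0.464],[0.006,-0.01,0.464]],"gripper":[120,120,120,120,120,120,120,120,120,120]}'
python3 - <<'E'
from h import *
from plant import arm
import cv2
f=arm.grab_frame("top")["frame"][:,:,::-1]; g=arm.grab_frame("scene")["frame"][:,:,::-1]
cv2.imwrite("pics/t3.png",np.vstack([cv2.resize(f[150:260,260:460],None,fx=4,fy=4,interpolation=cv2.INTER_CUBIC)[:, :800],cv2.resize(g[160:200+30,180:380],None,fx=2,fy=2,interpolation=cv2.INTER_CUBIC).repeat(1,0) if 0 else cv2.resize(g[150:240,190:390],(800,360),interpolation=cv2.INTER_CUBIC)])[:600+200])
go([.495,-.2936,.14],11.5)
E
python3 -c "
import cv2;a=cv2.imread('pics/t3.png');print(a.shape);cv2.imwrite('pics/t3.png',cv2.resize(a,None,fx=.75,fy=.75))"
```

```text
time_s: 5.98
tcp_pos: [0.493, -0.2952, 0.2457]
tcp_rot: [-1.987, -2.423, 0.004]
contact_force: [-0.9, -0.0, -1.8]
grip_width: 0.0481
travel [-0.4, 0.3, 109.8] ang [-0.002, -0.001, 0.0] t 6.08
(800, 800, 3)
```

View pics/t3.png

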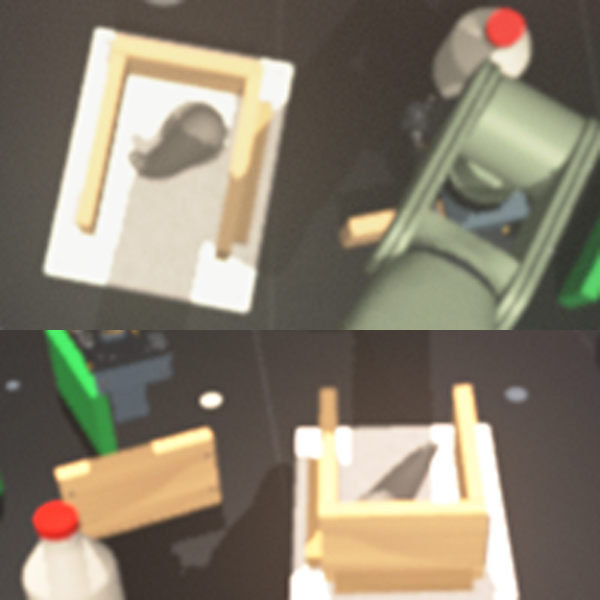

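```bash
python3 -m inch '{"travel":[[0,0,20],[0,0,40],[0,0,60],[0,0,75],[0,0,88],[0,0,97],[0,0,103],[0,0,103],[0,0,103],[0,0,103]],"angular":[[0,0,0],[0,0,0],[0,0,0],[0,0,0],[0,0,0],[0,0,0],[0,0,0],[0,0,0],[0,0,0],[0,0,0]],"gripper":[120,120,120,120,120,120,120,120,120,120]}'
python3 -m inch '{"travel":[[0,0,0],[0,0,0],[0,0,0],[0,0,0],[0,0,0],[0,0,0],[0,0,0],[0,0,0],[0,0,0],[0,0,0]],"angular":[[0,0,0],[0,0,0],[0,0,0],[0,0,0],[0,0,0],[0,0,0],[0,0,0],[0,0,0],[0,0,0],[0,0,0]],"gripper":[150,180,200,220,255,255,255,255,255,255]}'
python3 - <<'E'
from h import *
from plant import arm
import cv2
g=arm.grab_frame("scene")["frame"][:,:,::-1]
cv2.imwrite("pics/s4.png",cv2.resize(g[140:240,170:370],(800,400),interpolation=cv2.INTER_CUBIC))
o=arm.get_obs();R=Ro.from_rotvec(o["tcp_rot"]).as_matrix();print(R.round(3).tolist(),o["torque"])
E
```

```text
time_s: 6.92
tcp_pos: [0.4953, -0.2933, 0.1479]
tcp_rot: [-1.987, -2.433, 0.001]
contact_force: [-0.3, 1.2, 0.2]
grip_width: 0.0488
time_s: 7.75
tcp_pos: [0.4953, -0.2934, 0.1481]
tcp_rot: [1.987, 2.433, -0.001]
contact_force: [0.2, -0.5, 1.7]
grip_width: 0.0177
[[-0.2, 0.98, -0.0], [0.98, 0.2, -0.001], [-0.0, -0.001, -1.0]] [-0.073797    0.11399055  0.00042212]
```

View pics/s4.png

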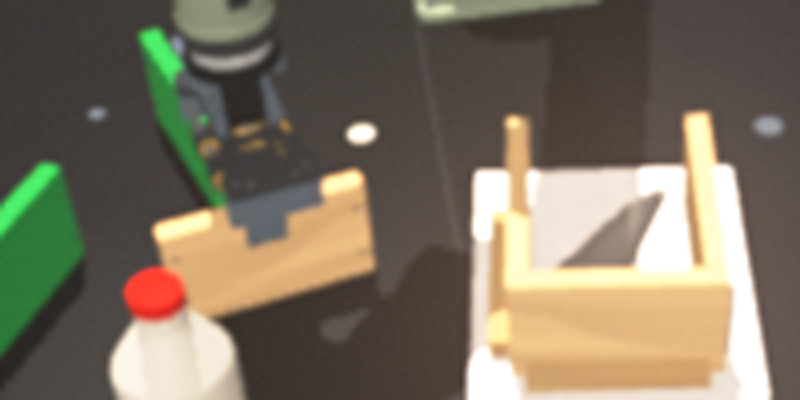

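Run:
```python
from h import *
print(b2w(-.135,0)); go([*b2w(-.135,0),.285],np.degrees(TH))
```

```text
[0.43241115 0.02092331]
travel [320.5, 1.2, -137.1] ang [-0.0, 0.001, 0.398] t 7.8
```

```bash
python3 -m inch '{"travel":[[0,0,-15],[0,0,-45],[0,0,-80],[0,0,-115],[20,0,-137],[50,0,-137],[82,0,-137],[115,0,-137],[148,0,-137],[181,0,-137]],"angular":[[0,0,0],[0,0,0],[0,0,0],[0,0,0],[0,0,0],[0,0,0.04],[0,0,0.1],[0,0,0.16],[0,0,0.22],[0,0,0.28]],"gripper":[255,255,255,255,255,255,255,255,255,255]}'
python3 - <<'E'
from h import *
go([*b2w(-.135,0),.285],np.degrees(TH))
E
```

```text
time_s: 8.63
tcp_pos: [0.4581, -0.1145, 0.2842]
tcp_rot: [-2.31, -2.127, 0.002]
contact_force: [0.2, -0.1, -1.2]
grip_width: 0.0176
travel [132.8, -36.8, -0.7] ang [-0.002, 0.0, 0.115] t 8.63
```

```bash
python3 -m inch '{"travel":[[30,-8,0],[60,-16,0],[90,-25,0],[115,-32,0],[133,-37,0],[133,-37,15],[133,-37,35],[133,-37,55],[133,-37,70],[133,-37,70]],"angular":[[0,0,0.02],[0,0,0.04],[0,0,0.06],[0,0,0.08],[0,0,0.1],[0,0,0.115],[0,0,0.115],[0,0,0.115],[0,0,0.115],[0,0,0.115]],"gripper":[255,255,255,255,255,255,255,255,255,255]}'
python3 - <<'E'
from h import *
from plant import arm
import cv2
a=[]
for n,(u,v,w,h) in dict(top=(240,140,160,120),scene=(260,140,160,100)).items():
    g=arm.grab_frame(n)["frame"][:,:,::-1]; a.append(cv2.resize(g[v:v+h,u:u+w],None,fx=4,fy=4,interpolation=cv2.INTER_CUBIC))
cv2.imwrite("pics/t5.png",cv2.resize(np.vstack(a),None,fx=.68,fy=.68,interpolation=cv2.INTER_AREA))
cv2.imwrite("pics/t5top.png",a[0]);cv2.imwrite("pics/t5sc.png",a[1])
go([*b2w(-.135,0),.175],np.degrees(TH))
E
```

```text
time_s: 9.47
tcp_pos: [0.4297, 0.0212, 0.2111]
tcp_rot: [-2.424, -1.988, 0.012]
contact_force: [-1.2, -0.2, -3.3]
grip_width: 0.0179
travel [-0.1, 0.8, 39.0] ang [-0.003, 0.0, -0.0] t 9.57
```

View pics/t5.png

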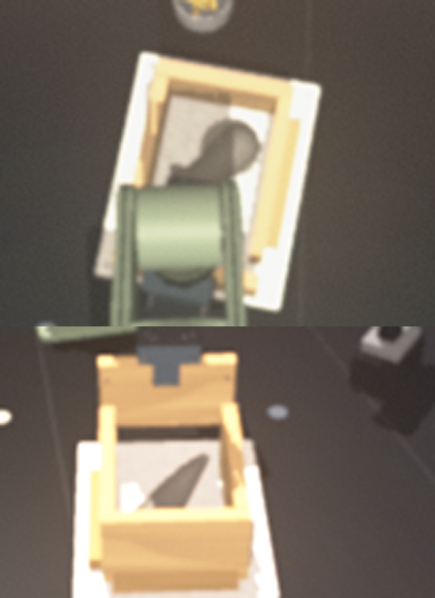

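```bash
python3 -m inch '{"travel":[[0,1,8],[0,1,16],[0,1,24],[0,1,30],[0,1,35],[0,1,38],[0,1,40],[0,1,41],[0,1,41],[0,1,41]],"angular":[[0,0,0],[0,0,0],[0,0,0],[0,0,0],[0,0,0],[0,0,0],[0,0,0],[0,0,0],[0,0,0],[0,0,0]],"gripper":[255,255,255,255,255,255,255,255,255,255]}'
python3 - <<'E'
from h import *
from plant import arm
import cv2
g=arm.grab_frame("scene")["frame"][:,:,::-1]
cv2.imwrite("pics/s6.png",cv2.resize(g[150:250,270:380],None,fx=6,fy=6,interpolation=cv2.INTER_CUBIC))
o=arm.get_obs(); p=w2b(o["tcp_pos"]);z=o["tcp_pos"][2]-.148; print(o["tcp_pos"],p,o["contact_force"],o["torque"])
f=lambda q:((proj("scene",q)-[270,150]+.5)*6-.5).round().tolist()
for s in(1,-1): print("board top/bottom end inner",s,f([*b2w(p[0]+.009,p[1]+s*.088),z+.1]),f([*b2w(p[0]+.009,p[1]+s*.088),z]))
for s in(1,-1): print("wall end outer top",s,f([*b2w(-.1,s*.088),.118]),"far",f([*b2w(.1,s*.088),.118]), "closed wall back",f([*b2w(.118,s*.088),.118]))
E
```

```text
time_s: 10.4
tcp_pos: [0.4328, 0.021, 0.1731]
tcp_rot: [-2.428, -1.99, 0.003]
contact_force: [0.4, 0.1, -2.0]
grip_width: 0.0181
[0.4328274  0.02097704 0.17320562] [-1.34602313e-01  1.34162188e-04] [ 0.41912031  0.26587518 -2.38724431] [-0.04815894  0.07796013 -0.00161972]
board top/bottom end inner 1 [459.0, 78.0] [451.0, 209.0]
board top/bottom end inner -1 [163.0, 84.0] [168.0, 215.0]
wall end outer top 1 [462.0, 114.0] far [498.0, 342.0] closed wall back [502.0, 366.0]
wall end outer top -1 [163.0, 120.0] far [162.0, 350.0] closed wall back [162.0, 373.0]
```

View pics/s6.png

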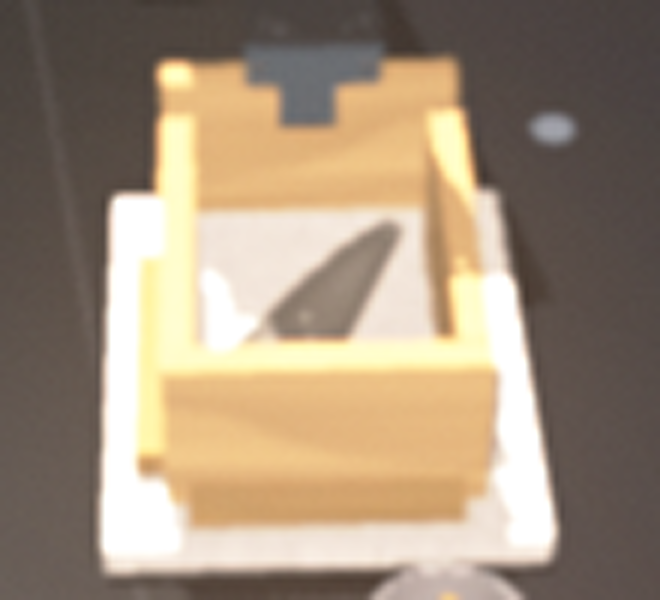

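```bash
python3 -m inch '{"travel":[[0,2,1],[0,4,2],[0,6,3],[0,8,4],[0,10,5],[0,12,6],[0,13,7],[0,14,7],[0,15,7],[0,15,7]],"angular":[[0,0,0],[0,0,0],[0,0,0],[0,0,0],[0,0,0],[0,0,0],[0,0,0],[0,0,0],[0,0,0],[0,0,0]],"gripper":[255,255,255,255,255,255,255,255,255,255]}'
python3 - <<'E'
from h import *
from plant import arm
o=arm.get_obs(); print(o["tcp_pos"].round(4),w2b(o["tcp_pos"]),o["contact_force"],o["torque"])
E
```

```text
time_s: 11.28
tcp_pos: [0.4477, 0.018, 0.1661]
tcp_rot: [-2.428, -1.991, 0.003]
contact_force: [-0.0, -0.0, -3.0]
grip_width: 0.0178
[0.4477 0.018  0.1661] [-0.11943503  0.00012189] [-0.03214074 -0.00967067 -2.95699845] [-0.04927459  0.04680265  0.03740006]
```

```bash
python3 -m inch '{"travel":[[0,0,0.5],[0,0,1],[0,1,1],[0,2,1],[0,3,1],[0,4,1],[0,5,1],[0,6,1],[0,7,1],[0,7,1]],"angular":[[0,0,0],[0,0,0],[0,0,0],[0,0,0],[0,0,0],[0,0,0],[0,0,0],[0,0,0],[0,0,0],[0,0,0]],"gripper":[255,255,255,255,255,255,255,255,255,255]}'
python3 - <<'E'
from h import *
from plant import arm
o=arm.get_obs(); print(o["tcp_pos"].round(4),w2b(o["tcp_pos"]),o["contact_force"],o["torque"],RB.T@o["contact_force"][:2])
E
```

```text
time_s: 12.12
tcp_pos: [0.4501, 0.0175, 0.1661]
tcp_rot: [-2.422, -1.984, 0.015]
contact_force: [-12.9, 4.7, 19.9]
grip_width: 0.0177
[0.4501 0.0175 0.1661] [-0.11694733  0.00011827] [-12.85544666   4.66690869  19.94748636] [0.6977212  3.11589266 0.07150117] [-13.52024469   2.06046819]
```

```bash
python3 -m inch '{"travel":[[0,0,-0.5],[0,0,-0.5],[0,0,-0.5],[0,0,-0.5],[0,1,-0.5],[0,2,-0.5],[0,3,-0.5],[0,3,-0.5],[0,3,-0.5],[0,3,-0.5]],"angular":[[0,0,0],[0,0,0],[0,0,0],[0,0,0],[0,0,0],[0,0,0],[0,0,0],[0,0,0],[0,0,0],[0,0,0]],"gripper":[255,255,255,255,255,255,255,255,255,255]}'
cat > s.py <<'E'
from h import *
from plant import arm
o=arm.get_obs(); print(o["tcp_pos"].round(4),"box",w2b(o["tcp_pos"]).round(4),"Fbox",(RB.T@o["contact_force"][:2]).round(1),"Fz",o["contact_force"][2].round(1),"M",o["torque"].round(2)); go([*b2w(-.109,0),.1663],np.degrees(TH),o)
E
python3 s.py
```

```text
time_s: 12.95
tcp_pos: [0.4531, 0.0169, 0.1665]
tcp_rot: [-2.422, -1.984, 0.015]
contact_force: [-0.3, -0.5, -2.0]
grip_width: 0.0181
[0.4531 0.0169 0.1665] box [-1.139e-01  1.000e-04] Fbox [-0.2 -0.5] Fz -2.0 M [-0.11  0.15  0.03]
travel [-0.1, 4.9, 0.1] ang [-0.015, 0.001, -0.001] t 12.95
```

```bash
python3 -m inch '{"travel":[[0,0,0],[0,0,0],[0,0.5,0],[0,1,0],[0,1.5,0],[0,2,0],[0,2.5,0],[0,3,0],[0,3,0],[0,3,0]],"angular":[[-0.007,0,0],[-0.015,0,0],[-0.015,0,0],[-0.015,0,0],[-0.015,0,0],[-0.015,0,0],[-0.015,0,0],[-0.015,0,0],[-0.015,0,0],[-0.015,0,0]],"gripper":[255,255,255,255,255,255,255,255,255,255]}'
python3 s.py
```

```text
time_s: 13.78
tcp_pos: [0.4561, 0.0163, 0.1664]
tcp_rot: [2.43, 1.99, -0.0]
contact_force: [0.4, 0.2, -2.1]
grip_width: 0.0177
[0.4561 0.0163 0.1664] box [-1.109e-01  1.000e-04] Fbox [0.4 0.2] Fz -2.1 M [-0.09  0.05  0.  ]
travel [-0.1, 1.9, 0.1] ang [0.0, 0.001, -0.001] t 13.78
```

```bash
python3 -m inch '{"travel":[[0,0.4,0],[0,0.8,0],[0,1.2,0],[0,1.6,0],[0,2,0],[0,2.4,0],[0,2.8,0],[0,3.2,0],[0,3.5,0],[0,3.5,0]],"angular":[[0,0,0],[0,0,0],[0,0,0],[0,0,0],[0,0,0],[0,0,0],[0,0,0],[0,0,0],[0,0,0],[0,0,0]],"gripper":[255,255,255,255,255,255,255,255,255,255]}'
python3 s.py
```

```text
time_s: 14.62
tcp_pos: [0.4573, 0.016, 0.1661]
tcp_rot: [-2.428, -1.988, 0.006]
contact_force: [-7.8, 2.5, 2.3]
grip_width: 0.0178
[0.4573 0.016  0.1661] box [-0.1096  0.    ] Fbox [-8.2  0.9] Fz 2.3 M [ 0.31  1.18 -0.04]
travel [-0.0, 0.6, -0.2] ang [-0.005, 0.001, -0.002] t 14.62
```

```bash
python3 -m inch '{"travel":[[0,2.2,-0.2],[0,2.4,-0.3],[0,2.6,-0.3],[0,2.8,-0.3],[0,3,-0.3],[0,3.2,-0.3],[0,3.4,-0.3],[0,3.7,-0.3],[0,3.7,-0.3],[0,3.7,-0.3]],"angular":[[0,0,0],[0,0,0],[0,0,0],[0,0,0],[0,0,0],[0,0,0],[0,0,0],[0,0,0],[0,0,0],[0,0,0]],"gripper":[255,255,255,255,255,255,255,255,255,255]}'
python3 s.py
```

```text
time_s: 15.45
tcp_pos: [0.4577, 0.0159, 0.1661]
tcp_rot: [-2.424, -1.984, 0.015]
contact_force: [-10.3, 3.2, 5.5]
grip_width: 0.0178
[0.4577 0.0159 0.1661] box [-0.1092  0.    ] Fbox [-10.8   1.1] Fz 5.5 M [ 0.52  1.62 -0.02]
travel [-0.0, 0.2, -0.2] ang [-0.013, 0.001, -0.002] t 15.45
```

```bash
python3 -m inch '{"travel":[[0,2.8,-0.4],[0,2.8,-0.5],[0,2.8,-0.6],[0,2.8,-0.6],[0,2.8,-0.6],[0,2.8,-0.6],[0,2.8,-0.6],[0,2.8,-0.6],[0,2.8,-0.6],[0,2.8,-0.6]],"angular":[[-0.003,0,0],[-0.006,0,0],[-0.01,0,0],[-0.014,0,0],[-0.018,0,0],[-0.022,0,0],[-0.022,0,0],[-0.022,0,0],[-0.022,0,0],[-0.022,0,0]],"gripper":[255,255,255,255,255,255,255,255,255,255]}'
python3 s.py
```

```text
time_s: 16.28
tcp_pos: [0.457, 0.016, 0.1661]
tcp_rot: [2.431, 1.989, -0.002]
contact_force: [-9.7, 3.6, 3.9]
grip_width: 0.018
[0.457  0.016  0.1661] box [-0.1099  0.    ] Fbox [-10.3   1.6] Fz 3.9 M [0.57 1.57 0.01]
travel [-0.0, 0.9, -0.2] ang [-0.0, 0.001, -0.003] t 16.28
```

```bash
python3 -m inch '{"travel":[[0,2.9,-0.6],[0,3.1,-0.8],[0,3.3,-0.9],[0,3.5,-0.9],[0,3.7,-0.9],[0,3.9,-0.9],[0,4.1,-0.9],[0,4.1,-0.9],[0,4.1,-0.9],[0,4.1,-0.9]],"angular":[[-0.017,0,0],[-0.018,0,0],[-0.02,0,0],[-0.02,0,0],[-0.02,0,0],[-0.02,0,0],[-0.02,0,0],[-0.02,0,0],[-0.02,0,0],[-0.02,0,0]],"gripper":[255,255,255,255,255,255,255,255,255,255]}'
python3 s.py
python3 - <<'E'
from plant import arm
import cv2,numpy as np
a=[]
g=arm.grab_frame("scene")["frame"][:,:,::-1]; a.append(cv2.resize(g[150:250,270:380],None,fx=5,fy=5,interpolation=cv2.INTER_CUBIC))
cv2.imwrite("pics/s7.png",a[0])
E
```

```text
time_s: 17.12
tcp_pos: [0.4566, 0.0161, 0.166]
tcp_rot: [2.427, 1.984, 0.005]
contact_force: [-10.4, 4.9, 4.4]
grip_width: 0.0181
[0.4566 0.0161 0.166 ] box [-0.1104 -0.    ] Fbox [-11.2   2.7] Fz 4.4 M [0.95 2.6  0.06]
travel [0.0, 1.4, -0.3] ang [0.008, 0.002, -0.003] t 17.12
```

View pics/s7.png

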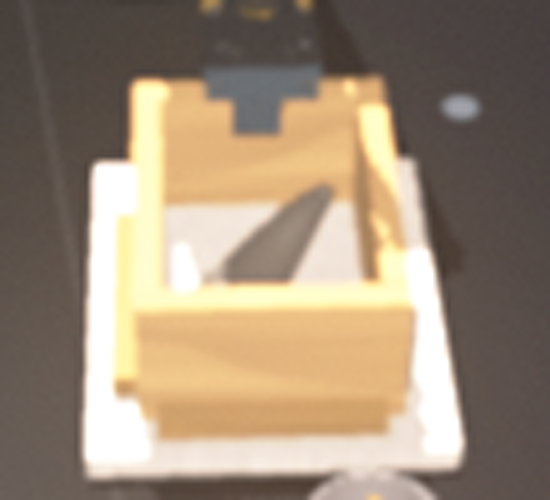

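```bash
python3 -m inch '{"travel":[[0,4.6,-1],[0,4.8,-1.2],[0,5,-1.3],[0,5.2,-1.3],[0,5.4,-1.3],[0,5.6,-1.3],[0,5.6,-1.3],[0,5.6,-1.3],[0,5.6,-1.3],[0,5.6,-1.3]],"angular":[[-0.011,0,0],[-0.01,0,0],[-0.008,0,0],[-0.007,0,0],[-0.007,0,0],[-0.007,0,0],[-0.007,0,0],[-0.007,0,0],[-0.007,0,0],[-0.007,0,0]],"gripper":[255,255,255,255,255,255,255,255,255,255]}'
python3 s.py
```

```text
time_s: 18.0
tcp_pos: [0.4569, 0.016, 0.166]
tcp_rot: [2.431, 1.987, -0.001]
contact_force: [-12.5, 3.8, 1.5]
grip_width: 0.018
[0.4569 0.016  0.166 ] box [-0.11 -0.  ] Fbox [-13.    1.3] Fz 1.5 M [1.11 2.15 0.21]
travel [0.0, 1.0, -0.3] ang [0.001, 0.002, -0.003] t 18.0
```

```bash
python3 -m inch '{"travel":[[0,5.2,-1.3],[0,5.3,-1.3],[0,5.4,-1.4],[0,5.5,-1.4],[0,5.5,-1.4],[0,5.5,-1.4],[0,5.5,-1.4],[0,5.5,-1.4],[0,5.5,-1.4],[0,5.5,-1.4]],"angular":[[-0.014,0,0],[-0.014,0,0],[-0.014,0,0],[-0.014,0,0],[-0.014,0,0],[-0.014,0,0],[-0.014,0,0],[-0.014,0,0],[-0.014,0,0],[-0.014,0,0]],"gripper":[255,255,255,255,255,255,255,255,255,255]}'
python3 s.py
```

```text
time_s: 18.83
tcp_pos: [0.457, 0.0161, 0.166]
tcp_rot: [2.431, 1.986, -0.002]
contact_force: [-12.9, 5.4, 3.3]
grip_width: 0.0178
[0.457  0.0161 0.166 ] box [-1.1e-01  1.0e-04] Fbox [-13.7   2.7] Fz 3.3 M [1.19 2.19 0.25]
travel [-0.0, 1.0, -0.3] ang [0.001, 0.003, -0.004] t 18.83
```

```bash
python3 -m inch '{"travel":[[0,5.6,-1.4],[0,5.7,-1.4],[0,5.7,-1.4],[0,5.7,-1.4],[0,5.7,-1.4],[0,5.7,-1.4],[0,5.7,-1.4],[0,5.7,-1.4],[0,5.7,-1.4],[0,5.7,-1.4]],"angular":[[-0.014,0,0],[-0.014,0,0],[-0.014,0,0],[-0.014,0,0],[-0.014,0,0],[-0.014,0,0],[-0.014,0,0],[-0.014,0,0],[-0.014,0,0],[-0.014,0,0]],"gripper":[255,255,255,255,255,255,255,255,255,255]}'
python3 s.py
python3 -m inch '{"travel":[[0,5.7,-1.4],[0,5.7,-1.4],[0,5.7,-1.4],[0,5.7,-1.4],[0,5.7,-1.4],[0,5.7,-1.4],[0,5.7,-1.4],[0,5.7,-1.4],[0,5.7,-1.4],[0,5.7,-1.4]],"angular":[[-0.014,0,0],[-0.014,0,0],[-0.014,0,0],[-0.014,0,0],[-0.014,0,0],[-0.014,0,0],[-0.014,0,0],[-0.014,0,0],[-0.014,0,0],[-0.014,0,0]],"gripper":[255,255,255,255,255,255,255,255,255,255]}'
python3 s.py
```

```text
time_s: 19.67
tcp_pos: [0.457, 0.016, 0.166]
tcp_rot: [2.431, 1.986, -0.003]
contact_force: [-13.3, 5.1, 4.3]
grip_width: 0.0181
[0.457 0.016 0.166] box [-0.1099  0.    ] Fbox [-14.1   2.4] Fz 4.3 M [1.3  2.26 0.31]
travel [-0.0, 0.9, -0.3] ang [0.0, 0.003, -0.004] t 19.67
time_s: 20.5
tcp_pos: [0.4571, 0.0161, 0.166]
tcp_rot: [2.432, 1.986, -0.004]
contact_force: [-13.5, 4.4, 3.5]
grip_width: 0.0178
[0.4571 0.0161 0.166 ] box [-1.099e-01  1.000e-04] Fbox [-14.1   1.7] Fz 3.5 M [1.23 2.26 0.29]
travel [-0.1, 0.9, -0.3] ang [-0.0, 0.003, -0.004] t 20.5
```

```bash
for i in 1; do python3 -m inch '{"travel":[[0,5.7,-1.4],[0,5.7,-1.4],[0,5.7,-1.4],[0,5.7,-1.4],[0,5.7,-1.4],[0,5.7,-1.4],[0,5.7,-1.4],[0,5.7,-1.4],[0,5.7,-1.4],[0,5.7,-1.4]],"angular":[[-0.014,0,0],[-0.014,0,0],[-0.014,0,0],[-0.014,0,0],[-0.014,0,0],[-0.014,0,0],[-0.014,0,0],[-0.014,0,0],[-0.014,0,0],[-0.014,0,0]],"gripper":[255,255,255,255,255,255,255,255,255,255]}'; done
python3 s.py
python3 -m inch '{"travel":[[0,5.6,-1.4],[0,5.6,-1.4],[0,5.6,-1.4],[0,5.6,-1.4],[0,5.6,-1.4],[0,5.6,-1.4],[0,5.6,-1.4],[0,5.6,-1.4],[0,5.6,-1.4],[0,5.6,-1.4]],"angular":[[-0.014,0,0],[-0.014,0,0],[-0.014,0,0],[-0.014,0,0],[-0.014,0,0],[-0.014,0,0],[-0.014,0,0],[-0.014,0,0],[-0.014,0,0],[-0.014,0,0]],"gripper":[255,255,255,255,255,255,255,255,255,255]}'
python3 s.py
python3 - <<'E'
from h import *
from plant import arm
import cv2
g=arm.grab_frame("scene")["frame"][:,:,::-1]
cv2.imwrite("pics/s8.png",cv2.resize(g[155:205,280:365],None,fx=9,fy=9,interpolation=cv2.INTER_CUBIC))
f=lambda q:((proj("scene",q)-[280,155]+.5)*9-.5).round().tolist()
for s in(1,-1): print("seated board outer-top, inner-top; wall 30mm in",s,f([*b2w(-.118,s*.088),.118]),f([*b2w(-.1,s*.088),.118]),f([*b2w(-.07,s*.088),.118]))
E
```

```text
time_s: 21.33
tcp_pos: [0.4571, 0.0161, 0.166]
tcp_rot: [2.432, 1.986, -0.005]
contact_force: [-14.1, 5.2, 3.2]
grip_width: 0.018
[0.4571 0.0161 0.166 ] box [-1.098e-01  1.000e-04] Fbox [-14.8   2.3] Fz 3.2 M [1.27 2.19 0.24]
travel [-0.1, 0.8, -0.3] ang [-0.0, 0.004, -0.004] t 21.33
time_s: 22.17
tcp_pos: [0.4571, 0.0161, 0.166]
tcp_rot: [2.432, 1.986, -0.006]
contact_force: [-13.8, 5.4, 3.1]
grip_width: 0.0178
[0.4571 0.0161 0.166 ] box [-1.098e-01  1.000e-04] Fbox [-14.6   2.6] Fz 3.1 M [1.24 2.13 0.29]
travel [-0.1, 0.9, -0.3] ang [-0.001, 0.004, -0.004] t 22.17
seated board outer-top, inner-top; wall 30mm in 1 [600.0, 98.0] [604.0, 126.0] [611.0, 172.0]
seated board outer-top, inner-top; wall 30mm in -1 [155.0, 108.0] [155.0, 135.0] [154.0, 182.0]
```

View pics/s8.png

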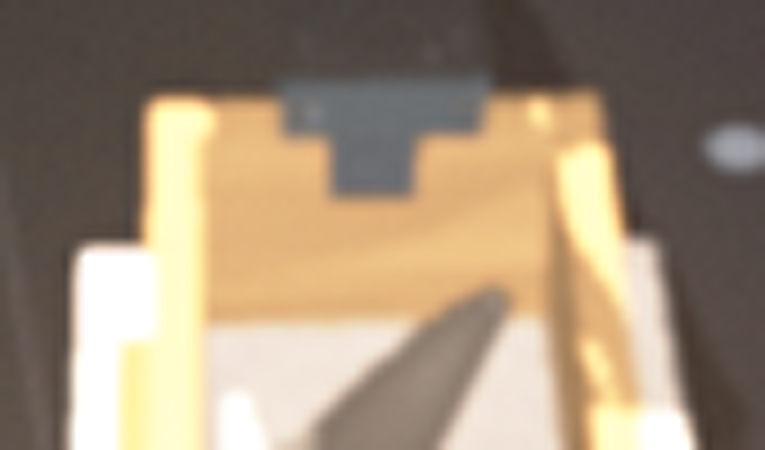

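```bash
python3 s.py; python3 -c "
from plant import arm
arm.close_job()"
```

```text
[0.4571 0.0161 0.166 ] box [-1.099e-01  1.000e-04] Fbox [-14.8   2.6] Fz 3.5 M [1.26 2.07 0.36]
travel [-0.1, 0.9, -0.3] ang [-0.001, 0.004, -0.004] t 22.22
the job is handed in; nothing more can be done
```

The box is closed up, and the arm was still gripping the end board and pressing it against both side ends when I handed the job in at about 22 s.

- **Hinged side:** I pushed it over the ball catch to its hard stop, where the push reached 24 N with the outer face at about +88 mm. Later pictures still show it shut.
- **End board position:** I picked the plywood board, not the two green ones. It stands on the baseboard. In the last picture it is centred on the side ends to within about 0.5 mm and looks flush at both ends. The gripper was at -110 mm along the box (seat -109 mm), with tilt under 0.01 rad by the arm's own pose.
- **Push:** The measured push along the box held steady at 14 to 15 N for over three seconds. Part of that may be friction on the baseboard, because the board also carries a few newtons of downward load. I put the force on the walls at about 11 to 15 N. Each side's share was not measured directly. From the wrist moment, the split is roughly 65/35, so about 4–5 N or more on the lighter side.
- **Correction on the way:** My first attempt to set the board down pressed it on the baseboard with about 20 N, short of the side ends. I lifted it slightly, straightened the tilt and went on.
- **Other things:** I never steered near the horn. It and the other bench items look unmoved in the pictures where they show, but I took no final measurement of them.

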